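# Seal the bolt tin, take off its hood

### The arm

A 6-joint arm with a two-finger parallel gripper is mounted at the origin on the work surface. World frame = base frame: x ahead of the robot, y to its left, z up, the work surface at z = 0. Lengths are in m, angles in rad, forces in N, time in s.
With the tool pointing down it reaches from about 0.3 to 0.75 m from the base axis. Payload 8.5 kg.
Tool frame: the origin (TCP) lies at the very end of the fingers, on their centre line; the grasp point (between the pads) lies 19 mm behind it (r.tcp_to_grasp is the distance from the TCP to the grasp point, in m); z points along the fingers, y is the line along which they close (so a half turn about z gives the same grasp; the last joint's range is limited). The gripper opens to 88 mm and grips with 3 to 60 N. Pads are 18 mm wide; open, the fingers measure 123 mm over their backs; the gripper's body (75 mm by 187 mm) begins 45 mm behind the grasp point.
Start: joints at [1.081, 0.381, 1.297, -0, 1.464, -0.215], TCP at [0.149, 0.529, 0.239] pointing down, gripper open.
Joint ranges: [-3.11, 3.11], [-0.89, 2.33], [0.22, 2.48], [-1.42, 4.56], [0.17, 2.85], [-2.88, 2.88]. Speed limits (rad/s): [2.39, 2.39, 3.14, 3.14, 3.14, 3.14].

### API

Orientations are given as a 3x3 rotation matrix whose columns are the frame's x, y, z axes.
In Python, from bench import r gives the robot as it stands. The module is installed in compiled form; this text tells all that it offers.
- The arm moves only by the shell command python3 -m creep 'ROWS' [OPENING] [FORCE]. ROWS is JSON, a list of rows, each an object with "travel": the shift along the world's x, y, z normalised to -1 to 1, where 1 is 0.25 m, a list of three; "dr": the turn, a rotation vector about the world's x, y, z normalised to -1 to 1, where 1 is 60 degrees, a list of three. In form: [{"travel": [tx, ty, tz], "dr": [wx, wy, wz]}, ...]. A call has 1 to 8 rows; each row is the pose to reach, as a shift and turn from the pose commanded when the call began; what a row does not reach only later rows make up. A row lasts 1/10 s, in which the tool goes at most 50 mm and 8.59 degrees, less where a joint would pass 70% of its speed; a pose out of reach is approached as far as the arm can. A call with a number of a shift or a turn outside -1 to 1 is refused whole. A call with a gripper value outside its range is refused whole. OPENING is the opening, from 0 (shut) to 1 (fully open), set as the call begins (- or left out, the last holds). The fingers move at their own pace and stop on an object; FORCE is the grip in N (left out, the last holds). Time passes only in rows, so rows that repeat a pose let the fingers close. It gives the time, the measured TCP pose, the force, the opening and the grip force at its end, in the units of the state.
- r.state(): the state, without advancing time (a new reading comes with each control period).
- r.read_camera(name): name is "scene" or "top"; returns a dict with "frame" (384x512x3 uint8, red, green, blue), "depth" (384x512 float32, m along the optical axis (not along the pixel's ray), 0 where there is no reading), "mtx" (3x3 intrinsics, pixels), "T" (4x4, takes a point from camera to world coordinates). Camera axes: x right, y up, looking along -z (the intrinsics and any distortion apply to the point x, -y, -z); pixel columns grow to the right and rows downward; lengths in m; the calibration is good to about 2 mm. A picture is of the moment at which its call begins.
- r.close_job(): hands the job in; it is judged then, once.
The state is a dict: "clock": time; "joints": joint angles; "dq": joint speeds; "joint_torque": joint torques, N m; "ee_pos": TCP position; "tcp_rot": TCP orientation; "force": force on the tool from outside, world axes, zero at the start; "moment": the same for the moment, N m; "width": finger opening in m; "grip_force": force on a finger pad.
Only numpy, scipy, OpenCV 4.12 (cv2) and the standard library are available. Lean on these libraries where they do the work, as an engineer would, in place of code of your own. Each camera call takes 0.05 s, during which the arm holds its last target. There are 200 camera calls.

### The job

The locker's open door is in the way above the bolt tin: push it shut until it snaps home on its catch. Then pick up the nested pair of lids together (the inner lid's peg carries both), lower the pair gently (no dropping) onto the tin so that the inner lid sits fully home and the outer lid rests on it, and let go; then lift the outer lid off alone (its collar is there to grip), leaving the inner lid seated and undisturbed. Finish while still holding the outer lid level in the gripper, wholly above the top of the peg and touching nothing else; leave the tin standing where it is, and the jars and the canister alone.

Things in the scene. Friction and masses are not known exactly. Their poses are not given: they have to be found in the camera images.
- locker: grey steel locker, fixed, 140 mm deep (its x), 200 wide (its y), 250 tall, with a flat top. Origin at the centre of its underside; its z is up and its front faces its own -x (the door is on that face). The lower 120 mm of the front is closed; the door covers the upper part.
- locker_door (a joint): door angle, rad: 0 shut, grows as it opens (to 1.6) about an upright hinge at the +y end of the locker's front. Starts 0.95 to 1.4 open; stays where left. A sprung roller catch acts in the last 0.06: it pushes the door back open (to about 0.06) until it is pressed past 0.02, then snaps it to 0 and holds it; this takes about 6 N near the free edge.
- door_hinge (a point): on the hinge line, level with the door's top edge (245 mm above the work surface, 5 mm below the locker's top). The door is a flat panel 12 mm thick, centred on the hinge line, 200 mm from hinge to free edge, 120 mm tall (125 to 245 mm above the surface). A small black knob (look only) sits low near the free edge.
- door_edge (a point): top of the door's free edge, 200 mm from the hinge, midway through the panel. Shut, the line from hinge to edge runs along the locker's -y; the face to push is the outer one, which then faces the locker's -x.
- tin: open round metal tin of bolts, 1.5 kg, loose, standing upright: outer diameter 112 mm, mouth 102 mm, 100 mm tall. Origin at the centre of its underside, z up.
- inner_lid: inner lid, metal with wooden peg, 200 g, upright on the work surface, outer lid on it. Origin: centre of underside, z up. From below: plug 95 mm across, tapered foot (z 0-16 mm), enters the tin's mouth; flange 111 across (z 16-20) rests on its rim; small cone; round peg 16 across on the axis, to z 76. Home, its origin is 84 mm above the tin's.
- outer_lid: outer lid (rain hood), metal, 150 g, loose on the inner lid's flange, carried when that is lifted by the peg. Origin: centre of its plate's underside, 20 mm above the inner lid's when nested; z up. Plate 128 mm across (z 0-4); skirt at its edge down to z -14, inside 122; round central collar 44 outside, 32 inside, z 4-28; the peg stands 28 out of it.
- jar_a: empty open glass jar, 74 mm across, 100 tall; bystander. Origin at the centre of its underside.
- jar_b: second glass jar, same size; bystander. Origin at the centre of its underside.
- canister: red plastic jerrycan-style canister, 120 x 190 x 262 mm tall; bystander. Origin at the centre of its underside.
- tray: fixed galvanised tray with spanners and a scraper, 140 x 260 x 35 mm; bystander. Origin at the centre of its underside.

How it is judged:
On the way, in this order (a step that is already met when the one before it is completed fails the run):
1. the door is shut on its catch (value of joint locker_door below 0.012 rad), for 0.2 s.
2. both lids sit on the tin, nested, and the gripper has let go (value of joint locker_door below 0.012 rad and z of inner_lid in the frame of tin between 0.08 and 0.0875 m and horizontal distance between inner_lid and tin below 0.007 m and angle between the z axis of inner_lid and the z axis of tin, either way round below 0.05 rad and z of outer_lid in the frame of inner_lid below 0.0235 m and contact force between the fingers and inner_lid below 0.1 N and contact force between the fingers and outer_lid below 0.1 N), for 0.15 s.
At the end, for the whole second after the job is handed in: Door within 0.012 rad of shut; inner lid home in the upright tin (height 80 to 87.5 mm, 7 mm, 0.05 rad), not gripped; outer lid held still by the fingers (over 1 N), within 0.3 rad of level, its plate over 175 mm above the tin's foot, touching no other object (value of joint locker_door below 0.012 rad and z of inner_lid in the frame of tin between 0.08 and 0.0875 m and horizontal distance between inner_lid and tin below 0.007 m and angle between the z axis of inner_lid and the z axis of tin, either way round below 0.05 rad and angle between tin's own z axis and vertical below 0.1 rad and z of outer_lid in the frame of tin above 0.175 m and angle between outer_lid's own z axis and vertical below 0.3 rad and linear speed of outer_lid below 0.03 m/s and contact force between the fingers and outer_lid above 1 N and contact force between each of the fingers, outer_lid and inner_lid below 0.1 N and contact force between outer_lid and tin below 0.1 N and contact force between outer_lid and locker below 0.1 N and contact force between outer_lid and canister below 0.1 N and contact force between outer_lid and jar_a below 0.1 N and contact force between outer_lid and jar_b below 0.1 N and contact force between outer_lid and tray below 0.1 N); the arm keeps its last pose, push and grip.
It fails at once if outer lid parted from the inner lid while that is not home in the tin (distance between outer_lid and inner_lid above 0.032 m and not (z of inner_lid in the frame of tin between 0.08 and 0.0875 m and horizontal distance between inner_lid and tin below 0.007 m and angle between the z axis of inner_lid and the z axis of tin, either way round below 0.05 rad)).
It fails at once if lids dropped onto the tin (horizontal distance between inner_lid and tin below 0.03 m and z of inner_lid in the frame of tin below 0.13 m and linear speed of inner_lid above 0.35 m/s).
It fails at once if tin shoved away or tipped (distance of tin from where it was at the start of the episode above 0.035 m or angle between tin's own z axis and vertical above 0.3 rad).
It fails at once if a jar or the canister disturbed (distance of any of jar_a, jar_b, canister from where it was at the start of the episode above 0.03 m or angle between any of jar_a, jar_b, canister's own z axis and vertical above 0.3 rad).
It also fails if it takes over 64 s, if anything falls off the work surface, if the arm or the gripper's body presses on something with over 40 N, if the wrist force passes 120 N, or if a joint passes its speed limit or range.

## Working session

There is one attempt and no reset: what is moved stays moved. The work goes in short steps, Python scripts to look and compute and a shell command to move; the robot and the scene stay as the last step left them, time stands still between calls to the robot, and variables do not carry over. Pictures are saved under pics/ and viewed, at most 10 in all, crops included, and the job is handed in when it is done.

```bash
mkdir -p pics; cat > h.py <<'E'
import numpy as np, cv2
from bench import r
def pts(c):
    d=c["depth"];K=c["mtx"];T=c["T"];h,w=d.shape
    v,u=np.mgrid[:h,:w]
    P=np.stack([(u-K[0,2])/K[0,0]*d,-(v-K[1,2])/K[1,1]*d,-d],-1)
    W=P@T[:3,:3].T+T[:3,3]
    W[d<=0]=np.nan
    return W
E
python3 - <<'E'
from h import *
for n in("scene","top"):
    c=r.read_camera(n); cv2.imwrite(f"pics/{n}1.png",c["frame"][:,:,::-1]); np.savez(n+".npz",**c)
    print(n,c["mtx"].round(1).tolist(),c["T"].round(3).tolist(),(c["depth"]>0).mean())
print(r.state())
E
```

```text
scene [[488.0, 0.0, 251.0], [0.0, 488.0, 190.5], [0.0, 0.0, 1.0]] [[-0.743, -0.584, 0.326, 1.003], [0.669, -0.653, 0.354, 0.409], [0.006, 0.482, 0.876, 1.302], [0.0, 0.0, 0.0, 1.0]] 0.9958343505859375
top [[391.9, 0.0, 253.7], [0.0, 391.9, 187.2], [0.0, 0.0, 1.0]] [[-0.019, 0.997, -0.076, 0.489], [-1.0, -0.019, -0.009, -0.037], [-0.01, 0.076, 0.997, 1.487], [0.0, 0.0, 0.0, 1.0]] 0.9961090087890625
{'clock': 0.1, 'joints': array([ 1.08068500e+00,  3.81118432e-01,  1.29816521e+00,  1.98514991e-05,
        1.46359919e+00, -2.15314133e-01]), 'dq': array([ 1.66930872e-03, -2.37220529e-04, -1.56623253e-03,  6.21947684e-04,
        6.59194388e-04,  5.22207981e-05]), 'joint_torque': array([ 4.73626336e-03, -4.38646066e+01, -2.24912292e+01,  7.15237227e-02,
        3.41921509e-02, -6.82040400e-05]), 'ee_pos': array([0.14912624, 0.52913393, 0.23821165]), 'tcp_rot': array([[-9.62479577e-01,  2.71353412e-01, -6.24732720e-04],
       [ 2.71353971e-01,  9.62478960e-01, -1.12900934e-03],
       [ 2.94931562e-04, -1.25617214e-03, -9.99999168e-01]]), 'force': array([ 0.4415747 ,  0.67034545, -0.5363369 ]), 'moment': array([ 0.00951342, -0.03208757,  0.00143807]), 'grip_force': 0.0, 'width': 0.08829689299050089}
```

View pics/scene1.png

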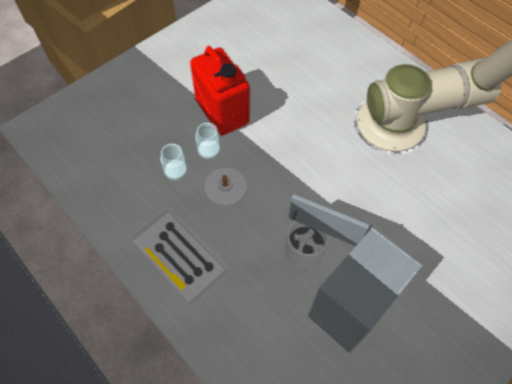

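View pics/top1.png

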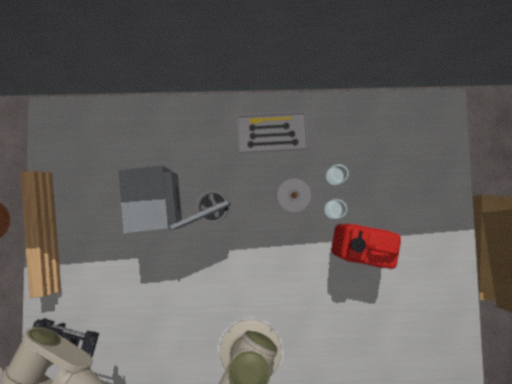

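The top view shows the locker at about (148,198), with its front facing image right. The door runs from its hinge near (170,226) to its free edge near (228,204), above the tin at (212,206). The lids are at (294,195), the jars at (336,175) and (335,209), and the canister at (366,245). Next I'll measure from the depth data.

```bash
python3 - <<'E'
from h import *
A={}
for n in("scene","top"):
    W=pts(np.load(n+".npz")); A[n]=W
    x,y,z=np.moveaxis(W,-1,0)
    ws=(x>0.2)&(x<0.8)&(y>-.5)&(y<.45)
    print(n,"table z",np.nanmedian(z[ws&(z<.01)]))
    def info(name,m):
        p=W[m]; 
        if len(p)<5: print(name,len(p));return
        (c,s,a)=cv2.minAreaRect(p[:,:2].astype(np.float32)); (cc,rad)=cv2.minEnclosingCircle(p[:,:2].astype(np.float32))
        print(name,len(p),"rect",np.round(c,4),np.round(s,4),round(a,1),"circ",np.round(cc,4),round(rad,4),"z",np.percentile(p[:,2],[2,50,98]).round(4))
    info("locker top",ws&(z>.243)&(z<.258)&(y>.12))
    d=ws&(z>.235)&(z<.2475)&(y<.3)&(y>-.05); info("door top",d)
    info("door all",ws&(z>.14)&(z<.2475)&(y<.17)&(y>-.05))
    info("plate",ws&(z>.018)&(z<.03)&(y<-.05)&(y>-.25)&(x>.35)&(x<.6))
    info("collar",ws&(z>.042)&(z<.056)&(y<-.05)&(y>-.25)&(x>.35)&(x<.6))
    info("peg",ws&(z>.065)&(z<.085)&(y<-.05)&(y>-.25)&(x>.35)&(x<.6))
    info("tin",ws&(z>.085)&(z<.108)&(y<.16)&(y>-.05)&(x>.3)&(x<.6))
    info("jars",ws&(z>.09)&(z<.11)&(y<-.15)&(y>-.35)&(x>.35))
E
```

```text
scene table z -0.0002831743016304955
locker top 5577 rect [0.5614 0.2603] [0.2067 0.2707] 5.4 circ [0.5634 0.2708] 0.1597 z [0.2447 0.2496 0.2537]
door top 708 rect [0.562  0.1792] [0.2048 0.2415] 0.0 circ [0.5652 0.1963] 0.1403 z [0.2359 0.2449 0.2474]
door all 1075 rect [0.5217 0.1155] [0.0352 0.1221] 33.1 circ [0.5194 0.114 ] 0.0617 z [0.1432 0.2059 0.2466]
plate 734 rect [ 0.5547 -0.1738] [0.09   0.1295] 0.1 circ [ 0.5732 -0.1731] 0.0656 z [0.0188 0.0239 0.0291]
collar 86 rect [ 0.5759 -0.1728] [0.0424 0.0415] 48.5 circ [ 0.5757 -0.1733] 0.0227 z [0.0424 0.0475 0.0538]
peg 27 rect [ 0.5743 -0.1727] [0.0176 0.0122] 46.2 circ [ 0.5733 -0.1718] 0.0091 z [0.0665 0.0753 0.079 ]
tin 147 rect [0.5416 0.1153] [0.1004 0.0889] 0.2 circ [0.5374 0.126 ] 0.0554 z [0.0858 0.0976 0.103 ]
jars 358 rect [ 0.5145 -0.3192] [0.3211 0.0604] 0.0 circ [ 0.5143 -0.3228] 0.161 z [0.0905 0.0982 0.1085]
top table z -0.0008171171321015303
locker top 2873 rect [0.5577 0.262 ] [0.2052 0.2737] 5.5 circ [0.5589 0.2711] 0.1585 z [0.2439 0.249  0.2542]
door top 438 rect [0.5578 0.1788] [0.2016 0.2385] 0.4 circ [0.5548 0.1959] 0.1384 z [0.2384 0.2451 0.2474]
door all 244 rect [0.5222 0.1177] [0.0438 0.1222] 17.5 circ [0.5117 0.1147] 0.062 z [0.1497 0.239  0.247 ]
plate 600 rect [ 0.5522 -0.1722] [0.1238 0.0937] 88.8 circ [ 0.569  -0.1722] 0.064 z [0.0183 0.0232 0.0293]
collar 47 rect [ 0.5694 -0.1718] [0.0372 0.041 ] 87.6 circ [ 0.5689 -0.1717] 0.0214 z [0.043  0.048  0.0546]
peg 13 rect [ 0.5677 -0.171 ] [0.0112 0.0109] 89.3 circ [ 0.5688 -0.1712] 0.007 z [0.0698 0.075  0.0796]
tin 90 rect [0.5313 0.117 ] [0.0844 0.1063] 89.5 circ [0.5304 0.1268] 0.0559 z [0.0907 0.099  0.1049]
jars 166 rect [ 0.5101 -0.319 ] [0.3175 0.061 ] 0.0 circ [ 0.5101 -0.3163] 0.1592 z [0.0911 0.0983 0.1085]
```

```bash
python3 - <<'E'
from h import *
for n in("scene","top"):
    W=pts(np.load(n+".npz"))
    x,y,z=np.moveaxis(W,-1,0)
    m=((z>.24)&(z<.256)&(x>.3)&(x<.8)&(y>-.05)&(y<.45)).astype(np.uint8)
    p=W[(m>0)][:,:2]
    lk=p[p[:,1]>.215]; c,s,a=cv2.minAreaRect(lk.astype(np.float32)); print("lk",np.round(cv2.boxPoints((c,s,a)),3).tolist(),a)
    # door top
    d=p[(p[:,1]<.165)]
    vx,vy,x0,y0=cv2.fitLine(d.astype(np.float32),cv2.DIST_HUBER,0,.01,.01).ravel(); 
    t=(d-[x0,y0])@[vx,vy]; q=(d-[x0,y0])@[-vy,vx]
    print(n,"door dir",vx,vy,"ends",[x0+vx*t.min(),y0+vy*t.min()],[x0+vx*t.max(),y0+vy*t.max()],"thick",np.percentile(q,[2,98]),len(d))
    # locker front edge and near edges
    for yy in np.arange(.06,.36,.02):
        s=p[(abs(p[:,1]-yy)<.004)]
        if len(s): print(round(yy,2),s[:,0].min().round(3),s[:,0].max().round(3),end=" | ")
    print()
    for xx in np.arange(.42,.70,.02):
        s=p[(abs(p[:,0]-xx)<.004)]
        if len(s): print(round(xx,2),s[:,1].min().round(3),s[:,1].max().round(3),end=" | ")
    print()
E
```

```text
lk [[0.44600000977516174, 0.38499999046325684], [0.4620000123977661, 0.2150000035762787], [0.6679999828338623, 0.23399999737739563], [0.6520000100135803, 0.4050000011920929]] 5.382640361785889
scene door dir 0.40764236 -0.91314167 ends [np.float64(0.49720826714952654), np.float64(0.16582924915484254)] [np.float64(0.5449931268138938), np.float64(0.05878849419094442)] thick [-0.00706542  0.00581724] 230
0.06 0.536 0.546 | 0.08 0.526 0.54 | 0.1 0.518 0.532 | 0.12 0.511 0.524 | 0.14 0.502 0.515 | 0.16 0.492 0.506 | 0.18 0.485 0.498 | 0.2 0.476 0.491 | 0.22 0.468 0.482 | 0.24 0.46 0.474 | 0.26 0.463 0.644 | 0.28 0.461 0.663 | 0.3 0.458 0.661 | 0.32 0.457 0.658 | 0.34 0.456 0.658 | 
0.46 0.228 0.387 | 0.48 0.189 0.388 | 0.5 0.142 0.39 | 0.52 0.092 0.391 | 0.54 0.058 0.394 | 0.56 0.256 0.395 | 0.58 0.258 0.397 | 0.6 0.261 0.399 | 0.62 0.261 0.402 | 0.64 0.264 0.403 | 0.66 0.266 0.348 | 
lk [[0.44200000166893005, 0.3880000114440918], [0.45899999141693115, 0.21400000154972076], [0.6639999747276306, 0.23499999940395355], [0.6470000147819519, 0.40799999237060547]] 5.7925262451171875
top door dir 0.39030164 -0.920687 ends [np.float64(0.49280002288286906), np.float64(0.16597464034084453)] [np.float64(0.5376540146702172), np.float64(0.06016804542657601)] thick [-0.00555789  0.00609494] 128
0.06 0.532 0.542 | 0.08 0.523 0.536 | 0.1 0.517 0.527 | 0.12 0.505 0.518 | 0.14 0.499 0.511 | 0.16 0.49 0.502 | 0.18 0.481 0.493 | 0.2 0.472 0.484 | 0.22 0.466 0.475 | 0.24 0.457 0.469 | 0.26 0.46 0.628 | 0.28 0.457 0.657 | 0.3 0.458 0.655 | 0.32 0.455 0.655 | 0.34 0.452 0.653 | 
0.46 0.226 0.389 | 0.48 0.174 0.389 | 0.5 0.136 0.393 | 0.52 0.082 0.392 | 0.54 0.062 0.395 | 0.56 0.258 0.397 | 0.58 0.261 0.399 | 0.6 0.261 0.404 | 0.62 0.263 0.403 | 0.64 0.264 0.406 | 0.66 0.267 0.287 |
```

Door is open about 1.25 rad, with the hinge near (.460,.242) and the edge near (.540,.059). I'll bring the closed fingers round to the robot side of the door, turning them so that they close along world x.

```bash
python3 -m creep '[{"travel":[0.6,-1,-0.12],"dr":[0,0,-0.62]},{"travel":[0.6,-1,-0.12],"dr":[0,0,-0.62]},{"travel":[0.6,-1,-0.12],"dr":[0,0,-0.62]},{"travel":[0.6,-1,-0.12],"dr":[0,0,-0.62]},{"travel":[0.6,-1,-0.12],"dr":[0,0,-0.62]},{"travel":[0.6,-1,-0.12],"dr":[0,0,-0.62]},{"travel":[0.6,-1,-0.12],"dr":[0,0,-0.62]}]' 0 20
python3 -m creep '[{"travel":[0.4,-0.8,0],"dr":[0,0,-0.62]},{"travel":[0.4,-0.8,0],"dr":[0,0,-0.62]},{"travel":[0.4,-0.8,0],"dr":[0,0,-0.62]},{"travel":[0.4,-0.8,0],"dr":[0,0,-0.62]},{"travel":[0.4,-0.8,0],"dr":[0,0,-0.62]},{"travel":[0.4,-0.8,0],"dr":[0,0,-0.62]},{"travel":[0.4,-0.8,0],"dr":[0,0,-0.62]}]'
```

```text
clock: 0.8
ee_pos: [0.3011, 0.276, 0.2082]
tcp_rot: [[-0.598, 0.802, -0.001], [0.802, 0.598, -0.001], [-0.001, -0.001, -1.0]]
force: [0.7, 0.7, -0.6]
width: 0.0341
grip_force: 0.0
clock: 1.5
ee_pos: [0.3989, 0.08, 0.2086]
tcp_rot: [[0.002, 1.0, -0.001], [1.0, -0.002, 0.0], [0.0, -0.001, -1.0]]
force: [0.0, 0.5, -1.0]
width: 0.0003
grip_force: 0.0
```

```bash
python3 -m creep '[{"travel":[0.2,0,0],"dr":[0,0,0]},{"travel":[0.36,0,0],"dr":[0,0,0]},{"travel":[0.46,0.02,0],"dr":[0,0,0]},{"travel":[0.55,0.06,0],"dr":[0,0,0]},{"travel":[0.64,0.11,0],"dr":[0,0,0]},{"travel":[0.72,0.2,0],"dr":[0,0,0]},{"travel":[0.80,0.28,0],"dr":[0,0,0]},{"travel":[0.84,0.36,0],"dr":[0,0,0]}]'
```

```text
clock: 2.3
ee_pos: [0.6092, 0.1726, 0.2083]
tcp_rot: [[-0.001, 1.0, -0.001], [1.0, 0.001, 0.0], [0.0, -0.001, -1.0]]
force: [-1.0, -0.6, 1.1]
width: 0.0007
grip_force: 0.2
```

```bash
python3 -m creep '[{"travel":[0.04,0.08,0],"dr":[0,0,0]},{"travel":[0.05,0.14,0],"dr":[0,0,0]},{"travel":[0.06,0.19,0],"dr":[0,0,0]},{"travel":[0.06,0.22,0],"dr":[0,0,0]},{"travel":[0.06,0.25,0],"dr":[0,0,0]},{"travel":[0.06,0.27,0],"dr":[0,0,0]},{"travel":[0.06,0.28,0],"dr":[0,0,0]}]'
python3 - <<'E'
from h import *
c=r.read_camera("top"); cv2.imwrite("pics/top2.png",c["frame"][130:260,90:350,::-1].repeat(3,0).repeat(3,1))
W=pts(c);x,y,z=np.moveaxis(W,-1,0)
d=W[(z>.225)&(z<.2475)&(x>.44)&(x<.75)&(y>.1)&(y<.27)]
for xx in np.arange(.46,.68,.02):
    s=d[abs(d[:,0]-xx)<.005]
    if len(s): print(round(xx,2),s[:,1].min().round(3))
E
```

```text
clock: 3.0
ee_pos: [0.624, 0.2387, 0.2089]
tcp_rot: [[0.003, 1.0, -0.0], [1.0, -0.003, -0.002], [-0.002, -0.0, -1.0]]
force: [-2.5, -12.3, 1.3]
width: 0.0007
grip_force: 5.9
0.56 0.246
0.58 0.247
```

View pics/top2.png

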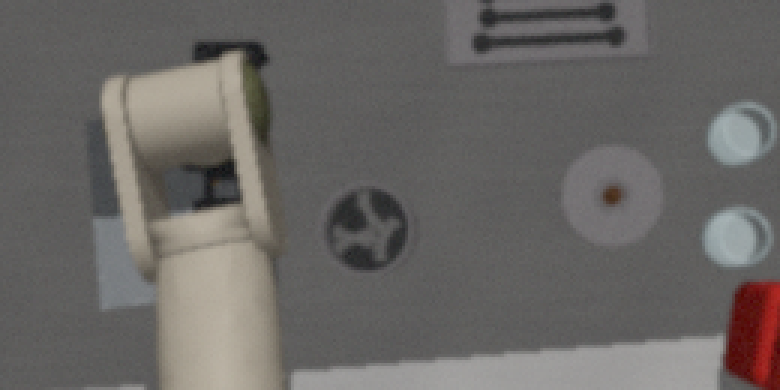

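The arm covers the locker, and the tin is now clear, near (367,228) in the enlarged crop. I'll push a little more, then back off and check the door.

```bash
python3 -m creep '[{"travel":[0,0.016,0],"dr":[0,0,0]},{"travel":[0,0.024,0],"dr":[0,0,0]},{"travel":[0,0.024,0],"dr":[0,0,0]}]'
python3 -m creep '[{"travel":[0,-0.2,0],"dr":[0,0,0]},{"travel":[-0.2,-0.5,0],"dr":[0,0,0]},{"travel":[-0.2,-0.8,0],"dr":[0,0,0]},{"travel":[-0.2,-1,0],"dr":[0,0,0]},{"travel":[-0.2,-1,0],"dr":[0,0,0]},{"travel":[-0.2,-1,0],"dr":[0,0,0]}]' 1
python3 - <<'E'
from h import *
for n in("top","scene"):
    c=r.read_camera(n); cv2.imwrite(f"pics/{n}3.png",c["frame"][:,:,::-1]); np.savez(n+"3.npz",**c)
    W=pts(c);x,y,z=np.moveaxis(W,-1,0)
    d=W[(z>.225)&(z<.256)&(x>.44)&(x<.75)&(y>.15)&(y<.40)]
    for xx in np.arange(.46,.70,.02):
        s=d[abs(d[:,0]-xx)<.005]
        if len(s): print(round(xx,2),s[:,1].min().round(3),end=" | ")
    print()
E
```

```text
clock: 3.35
ee_pos: [0.6239, 0.2389, 0.2089]
tcp_rot: [[0.007, 1.0, -0.004], [1.0, -0.007, -0.011], [-0.011, -0.004, -1.0]]
force: [-6.7, -31.6, 3.9]
width: 0.0003
grip_force: 15.1
clock: 3.95
ee_pos: [0.5738, -0.009, 0.2091]
tcp_rot: [[0.008, 1.0, 0.001], [1.0, -0.008, -0.001], [-0.001, 0.001, -1.0]]
force: [0.6, 0.8, 0.5]
width: 0.0462
grip_force: 0.0
0.46 0.237 | 0.48 0.237 | 0.5 0.238 | 0.52 0.241 | 0.54 0.241 | 0.56 0.245 | 0.58 0.246 | 0.6 0.247 | 0.62 0.251 | 0.64 0.251 | 0.66 0.254 | 
0.46 0.236 | 0.48 0.236 | 0.5 0.238 | 0.52 0.241 | 0.54 0.242 | 0.56 0.244 | 0.58 0.247 | 0.6 0.247 | 0.62 0.25 | 0.64 0.252 | 0.66 0.252 |
```

```bash
python3 - <<'E'
from h import *
for n in("top","scene"):
    W=pts(np.load(n+"3.npz"));x,y,z=np.moveaxis(W,-1,0)
    def circ(nm,m):
        p=W[m][:,:2].astype(np.float32); c,R=cv2.minEnclosingCircle(p)
        e=cv2.fitEllipse(cv2.convexHull(p)); print(n,nm,len(p),np.round(c,4),round(R,4),"ell",np.round(e[0],4),np.round(e[1],3))
    L=(x>.4)&(x<.7)&(y>-.25)&(y<-.09)
    circ("plate",L&(z>.016)&(z<.032)); circ("collar",L&(z>.042)&(z<.056)); circ("peg",L&(z>.068)&(z<.084))
    circ("tinrim",(z>.092)&(z<.108)&(x>.4)&(x<.65)&(y>.03)&(y<.21))
    c=W[(z>.22)&(z<.27)&(x>.2)&(x<.7)&(y<-.2)]; print("canister",c.min(0).round(3),c.max(0).round(3))
    c=W[(z>.09)&(z<.108)&(x>.4)&(x<.75)&(y<-.22)&(y>-.36)]; print("jars",c.min(0).round(3),c.max(0).round(3))
E
```

```text
top plate 817 [ 0.5691 -0.1722] 0.064 ell [ 0.5685 -0.1721] [0.126 0.127]
top collar 49 [ 0.5687 -0.1715] 0.0215 ell [ 0.5689 -0.1717] [0.039 0.042]
top peg 14 [ 0.5689 -0.1712] 0.0069 ell [ 0.5686 -0.1714] [0.013 0.013]
top tinrim 99 [0.5306 0.1271] 0.0559 ell [0.5312 0.127 ] [0.108 0.111]
canister [ 0.343 -0.477  0.22 ] [ 0.445 -0.321  0.266]
jars [ 0.4   -0.358  0.09 ] [ 0.669 -0.289  0.107]
scene plate 808 [ 0.5745 -0.173 ] 0.0657 ell [ 0.5753 -0.174 ] [0.124 0.131]
scene collar 58 [ 0.5753 -0.1743] 0.023 ell [ 0.5747 -0.1724] [0.042 0.047]
scene peg 25 [ 0.5748 -0.1722] 0.0094 ell [ 0.5747 -0.1728] [0.013 0.019]
scene tinrim 292 [0.5351 0.126 ] 0.0573 ell [0.5358 0.1255] [0.111 0.114]
canister [ 0.351 -0.477  0.22 ] [ 0.455 -0.319  0.267]
jars [ 0.403 -0.36   0.09 ] [ 0.675 -0.289  0.108]
```

View pics/scene3.png

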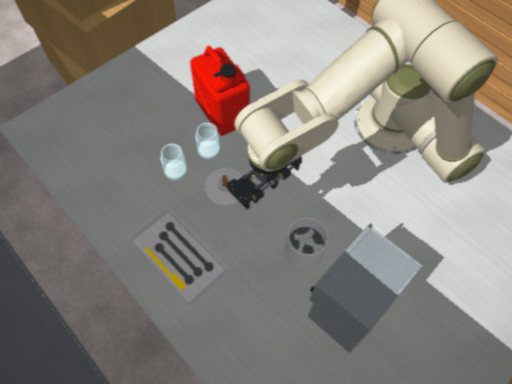

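The scene view shows the door shut flush at (340,290), the tin at (307,238) and the lids at (225,186) undisturbed. The tin is (-.039,+.2985) from the lids. Now the peg grasp.

```bash
python3 -m creep '[{"travel":[0,-0.3,0],"dr":[0,0,0]},{"travel":[-0.008,-0.5,0],"dr":[0,0,0]},{"travel":[-0.008,-0.652,0],"dr":[0,0,0]},{"travel":[-0.008,-0.652,-0.15],"dr":[0,0,0]},{"travel":[-0.008,-0.652,-0.3],"dr":[0,0,0]},{"travel":[-0.008,-0.652,-0.42],"dr":[0,0,0]},{"travel":[-0.008,-0.652,-0.48],"dr":[0,0,0]},{"travel":[-0.008,-0.652,-0.48],"dr":[0,0,0]}]' 1
python3 -m creep '[{"travel":[0,0,-0.06],"dr":[0,0,0]},{"travel":[0,0,-0.12],"dr":[0,0,0]},{"travel":[0,0,-0.144],"dr":[0,0,0]},{"travel":[0,0,-0.144],"dr":[0,0,0]}]'
python3 - <<'E'
from h import *
c=r.read_camera("scene"); cv2.imwrite("pics/s4.png",c["frame"][130:230,170:300,::-1].repeat(5,0).repeat(5,1))
E
```

```text
clock: 4.85
ee_pos: [0.572, -0.1655, 0.0866]
tcp_rot: [[0.001, 1.0, -0.004], [1.0, -0.001, 0.002], [0.002, -0.004, -1.0]]
force: [-0.2, 0.0, 0.7]
width: 0.0883
grip_force: 0.0
clock: 5.25
ee_pos: [0.5727, -0.1669, 0.053]
tcp_rot: [[0.002, 1.0, 0.0], [1.0, -0.002, 0.0], [0.0, 0.0, -1.0]]
force: [-0.2, -0.0, 0.0]
width: 0.0883
grip_force: 0.0
```

View pics/s4.png

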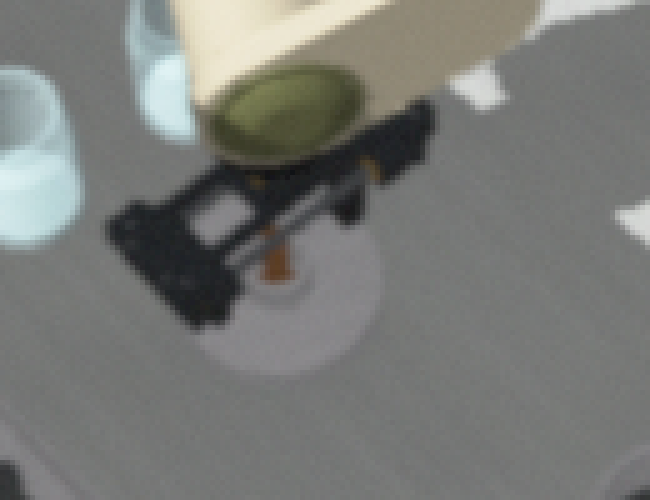

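The fingers straddle the peg, which is at (275,255) in the crop. I'll shift y by −5 mm, close and lift a little.

```bash
python3 -m creep '[{"travel":[0,-0.01,-0.004],"dr":[0,0,0]},{"travel":[0,-0.022,-0.004],"dr":[0,0,0]},{"travel":[0,-0.022,-0.004],"dr":[0,0,0]}]'
python3 -m creep '[{"travel":[0,0,0],"dr":[0,0,0]},{"travel":[0,0,0],"dr":[0,0,0]},{"travel":[0,0,0],"dr":[0,0,0]},{"travel":[0,0,0],"dr":[0,0,0]},{"travel":[0,0,0],"dr":[0,0,0]},{"travel":[0,0,0],"dr":[0,0,0]},{"travel":[0,0,0],"dr":[0,0,0]},{"travel":[0,0,0],"dr":[0,0,0]}]' 0 35
python3 -m creep '[{"travel":[0,0,0.02],"dr":[0,0,0]},{"travel":[0,0,0.06],"dr":[0,0,0]},{"travel":[0,0,0.12],"dr":[0,0,0]},{"travel":[0,0,0.2],"dr":[0,0,0]},{"travel":[0,0,0.28],"dr":[0,0,0]},{"travel":[0,0,0.36],"dr":[0,0,0]},{"travel":[0,0,0.4],"dr":[0,0,0]},{"travel":[0,0,0.4],"dr":[0,0,0]}]'
```

```text
clock: 5.6
ee_pos: [0.5725, -0.1737, 0.0522]
tcp_rot: [[0.003, 1.0, 0.001], [1.0, -0.003, -0.001], [-0.001, 0.001, -1.0]]
force: [-0.5, -0.7, -0.2]
width: 0.0879
grip_force: 0.0
clock: 6.4
ee_pos: [0.5722, -0.1732, 0.0517]
tcp_rot: [[0.003, 1.0, 0.0], [1.0, -0.003, -0.0], [-0.0, 0.0, -1.0]]
force: [-0.1, -0.3, 0.2]
width: 0.0262
grip_force: 0.0
clock: 7.2
ee_pos: [0.5726, -0.1733, 0.1531]
tcp_rot: [[0.002, 1.0, 0.002], [1.0, -0.002, -0.001], [-0.001, 0.002, -1.0]]
force: [0.1, 0.2, -3.4]
width: 0.0148
grip_force: 35.0
```

Both lids are held (3.4 N ≈ 350 g). I'll lift and carry them to just short of the tin, well above it, then measure.

```bash
python3 -m creep '[{"travel":[0,0.05,0.1],"dr":[0,0,0]},{"travel":[0,0.15,0.2],"dr":[0,0,0]},{"travel":[0,0.28,0.24],"dr":[0,0,0]},{"travel":[-0.04,0.42,0.24],"dr":[0,0,0]},{"travel":[-0.08,0.56,0.24],"dr":[0,0,0]},{"travel":[-0.1,0.64,0.24],"dr":[0,0,0]},{"travel":[-0.1,0.68,0.24],"dr":[0,0,0]},{"travel":[-0.1,0.68,0.24],"dr":[0,0,0]}]'
cat > m.py <<'E'
from h import *
import sys
print(r.state()["ee_pos"].round(4),r.state()["force"].round(1))
for n in("top","scene"):
    c=r.read_camera(n); np.savez(n+"5.npz",**c); cv2.imwrite(f"pics/{n}_{sys.argv[1]}.png",c["frame"][:,:,::-1])
    W=pts(c);x,y,z=np.moveaxis(W,-1,0); e=r.state()["ee_pos"]
    rr=np.hypot(x-e[0],y-e[1]); f=c["frame"].astype(int)
    grey=(np.ptp(f,axis=-1)<25)&(f.mean(-1)>95)
    m=grey&(rr>.024)&(rr<.085)&(z>e[2]-.06)&(z<e[2]-.008)
    p=W[m]
    if len(p)>20:
        zm=np.median(p[:,2]); q=p[abs(p[:,2]-zm)<.007]
        G=np.c_[q[:,:2]-e[:2],np.ones(len(q))]; s=np.linalg.lstsq(G,q[:,2],rcond=None)[0]
        h=cv2.convexHull(q[:,:2].astype(np.float32)); cc,R=cv2.minEnclosingCircle(h)
        print(n,"plate",len(q),"z at axis",s[2].round(4),"slope",s[:2].round(3),"circ",np.round(cc,4),round(R,4))
E
python3 m.py 5
```

```text
clock: 8.0
ee_pos: [0.5472, -0.0024, 0.2112]
tcp_rot: [[0.001, 1.0, -0.001], [1.0, -0.001, 0.0], [0.0, -0.001, -1.0]]
force: [-0.5, -0.5, -3.7]
width: 0.015
grip_force: 35.0
[ 0.5472 -0.0024  0.2112] [-0.5 -0.5 -3.7]
top plate 85 z at axis 0.1753 slope [-0.016 -0.024] circ [ 5.451e-01 -1.000e-04] 0.0624
scene plate 907 z at axis 0.1763 slope [-0.014 -0.003] circ [ 0.5508 -0.003 ] 0.0646
```

View pics/scene_5.png

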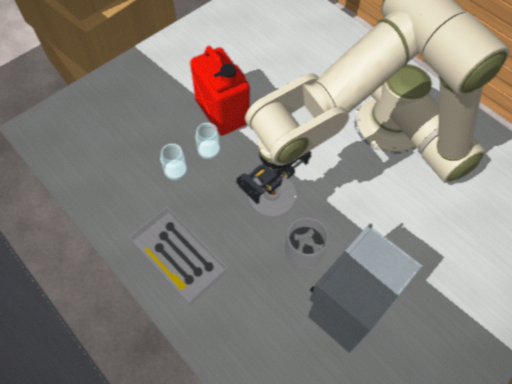

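The scene view shows the level lid pair hanging at (273,195), with the tin clear at (307,238). The peg slipped about 7 mm in the pads, so home will be at TCP z ≈ .143. I'll move above the tin and check.

```bash
python3 -m creep '[{"travel":[-0.02,0.1,0],"dr":[0,0,0]},{"travel":[-0.04,0.24,0],"dr":[0,0,0]},{"travel":[-0.059,0.38,0],"dr":[0,0,0]},{"travel":[-0.059,0.47,0],"dr":[0,0,0]},{"travel":[-0.059,0.513,0],"dr":[0,0,0]},{"travel":[-0.059,0.513,-0.04],"dr":[0,0,0]},{"travel":[-0.059,0.513,-0.08],"dr":[0,0,0]},{"travel":[-0.059,0.513,-0.08],"dr":[0,0,0]}]'
python3 m.py 6
```

```text
clock: 8.9
ee_pos: [0.532, 0.1237, 0.1896]
tcp_rot: [[0.004, 1.0, -0.004], [1.0, -0.004, -0.0], [-0.0, -0.004, -1.0]]
force: [-1.1, -0.3, -4.2]
width: 0.0148
grip_force: 35.0
[0.532  0.1237 0.1896] [-1.1 -0.3 -4.2]
top plate 168 z at axis 0.1542 slope [-0.005 -0.009] circ [0.5261 0.1173] 0.0631
scene plate 818 z at axis 0.1557 slope [-0.01  -0.005] circ [0.5355 0.1217] 0.0646
```

```bash
python3 -m creep '[{"travel":[0,0,0],"dr":[0,0,0]},{"travel":[0,0,0],"dr":[0,0,0]}]'; python3 m.py 7
```

```text
clock: 9.2
ee_pos: [0.5327, 0.1248, 0.1921]
tcp_rot: [[0.003, 1.0, 0.001], [1.0, -0.003, -0.0], [-0.0, 0.001, -1.0]]
force: [-1.7, 0.2, -2.0]
width: 0.0148
grip_force: 35.0
[0.5327 0.1248 0.1921] [-1.7  0.2 -2. ]
top plate 164 z at axis 0.1568 slope [-0.01   0.005] circ [0.528  0.1195] 0.0636
scene plate 829 z at axis 0.1571 slope [-0.007  0.002] circ [0.5369 0.1248] 0.0642
```

```bash
python3 -m creep '[{"travel":[-0.003,0.005,-0.02],"dr":[0,0,0]},{"travel":[-0.003,0.005,-0.05],"dr":[0,0,0]},{"travel":[-0.003,0.005,-0.08],"dr":[0,0,0]},{"travel":[-0.003,0.005,-0.1],"dr":[0,0,0]},{"travel":[-0.003,0.005,-0.12],"dr":[0,0,0]},{"travel":[-0.003,0.005,-0.13],"dr":[0,0,0]},{"travel":[-0.003,0.005,-0.14],"dr":[0,0,0]},{"travel":[-0.003,0.005,-0.148],"dr":[0,0,0]}]'
python3 -m creep '[{"travel":[0,0,-0.008],"dr":[0,0,0]},{"travel":[0,0,-0.016],"dr":[0,0,0]},{"travel":[0,0,-0.024],"dr":[0,0,0]},{"travel":[0,0,-0.032],"dr":[0,0,0]},{"travel":[0,0,-0.036],"dr":[0,0,0]},{"travel":[0,0,-0.036],"dr":[0,0,0]}]'
```

```text
clock: 10.1
ee_pos: [0.5318, 0.1263, 0.1547]
tcp_rot: [[0.003, 1.0, 0.0], [1.0, -0.003, -0.0], [-0.0, 0.0, -1.0]]
force: [0.2, 0.6, -3.4]
width: 0.0152
grip_force: 35.0
clock: 10.7
ee_pos: [0.5317, 0.1263, 0.1456]
tcp_rot: [[0.003, 1.0, -0.0], [1.0, -0.003, 0.0], [0.0, -0.0, -1.0]]
force: [-0.2, 0.0, -3.9]
width: 0.0149
grip_force: 35.0
```

Inside the mouth with no contact force yet. Continuing slowly.

```bash
python3 -m creep '[{"travel":[0,0,-0.004],"dr":[0,0,0]},{"travel":[0,0,-0.008],"dr":[0,0,0]},{"travel":[0,0,-0.010],"dr":[0,0,0]},{"travel":[0,0,-0.012],"dr":[0,0,0]},{"travel":[0,0,-0.012],"dr":[0,0,0]}]'; python3 m.py 8
```

```text
clock: 11.2
ee_pos: [0.5317, 0.1264, 0.1427]
tcp_rot: [[0.002, 1.0, -0.0], [1.0, -0.002, 0.0], [0.0, -0.0, -1.0]]
force: [-0.6, -0.4, -3.7]
width: 0.0151
grip_force: 35.0
[0.5317 0.1264 0.1427] [-0.6 -0.4 -3.7]
top plate 144 z at axis 0.1082 slope [0.004 0.014] circ [0.5258 0.1193] 0.0617
scene plate 750 z at axis 0.1079 slope [-0.009 -0.002] circ [0.5355 0.1237] 0.0644
```

```bash
python3 -m creep '[{"travel":[0,0,-0.003],"dr":[0,0,0]},{"travel":[0,0,-0.006],"dr":[0,0,0]},{"travel":[0,0,-0.006],"dr":[0,0,0]}]'; python3 -m creep '[{"travel":[0,0,-0.003],"dr":[0,0,0]},{"travel":[0,0,-0.006],"dr":[0,0,0]},{"travel":[0,0,-0.006],"dr":[0,0,0]}]'
```

```text
clock: 11.6
ee_pos: [0.5315, 0.1263, 0.1422]
tcp_rot: [[0.002, 1.0, 0.0], [1.0, -0.002, -0.0], [-0.0, 0.0, -1.0]]
force: [-4.9, -1.4, 6.3]
width: 0.0146
grip_force: 35.0
clock: 11.9
ee_pos: [0.5316, 0.1264, 0.1422]
tcp_rot: [[0.002, 1.0, 0.002], [1.0, -0.002, -0.0], [-0.0, 0.002, -1.0]]
force: [-9.4, -1.2, 18.3]
width: 0.0148
grip_force: 35.0
```

Seated: firm contact at z .1422. I'll relax, release, and rise straight up.

```bash
python3 -m creep '[{"travel":[0,0,0.006],"dr":[0,0,0]},{"travel":[0,0,0.006],"dr":[0,0,0]}]'; python3 -m creep '[{"travel":[0,0,0],"dr":[0,0,0]},{"travel":[0,0,0],"dr":[0,0,0]},{"travel":[0,0,0],"dr":[0,0,0]},{"travel":[0,0,0],"dr":[0,0,0]},{"travel":[0,0,0],"dr":[0,0,0]},{"travel":[0,0,0],"dr":[0,0,0]},{"travel":[0,0,0],"dr":[0,0,0]},{"travel":[0,0,0],"dr":[0,0,0]}]' 1; python3 m.py 9
python3 - <<'E'
import cv2
cv2.imwrite("pics/c9.png",cv2.resize(cv2.imread("pics/scene_9.png")[170:300,230:400],None,fx=4,fy=4))
E
```

```text
clock: 12.1
ee_pos: [0.5316, 0.1264, 0.1422]
tcp_rot: [[0.002, 1.0, 0.001], [1.0, -0.002, -0.0], [-0.0, 0.001, -1.0]]
force: [-6.1, -0.2, 9.8]
width: 0.0149
grip_force: 35.0
clock: 12.9
ee_pos: [0.5317, 0.1263, 0.1412]
tcp_rot: [[0.003, 1.0, 0.0], [1.0, -0.003, -0.0], [-0.0, 0.0, -1.0]]
force: [-0.0, -0.4, -0.4]
width: 0.0771
grip_force: 0.0
[0.5317 0.1263 0.1412] [-0.  -0.4 -0.4]
top plate 114 z at axis 0.1039 slope [ 0.001 -0.061] circ [0.5286 0.0846] 0.0477
scene plate 805 z at axis 0.1074 slope [-0.003  0.002] circ [0.5358 0.1247] 0.0652
```

View pics/c9.png

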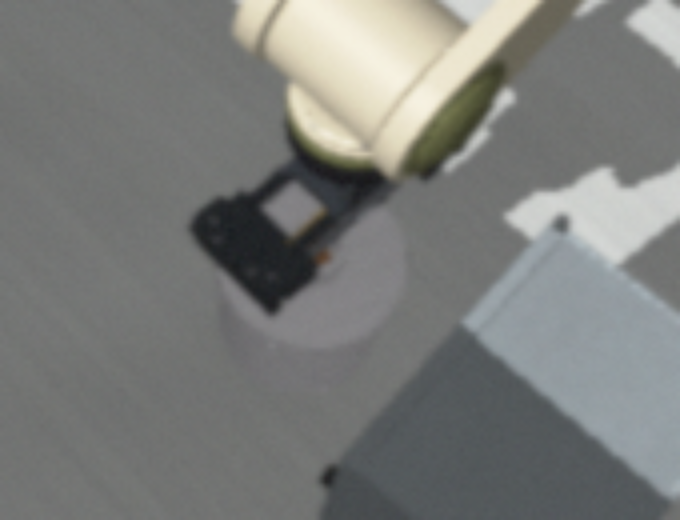

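The crop shows both lids nested level on the tin, the peg free at (322,258), and the fingers open. Next the fingers go down around the collar.

```bash
python3 -m creep '[{"travel":[0,0,-0.03],"dr":[0,0,0]},{"travel":[0,0,-0.06],"dr":[0,0,0]},{"travel":[0,0,-0.085],"dr":[0,0,0]},{"travel":[0,0,-0.1],"dr":[0,0,0]},{"travel":[0,0,-0.112],"dr":[0,0,0]},{"travel":[0,0,-0.112],"dr":[0,0,0]}]' 1; python3 -m creep '[{"travel":[0,0,0],"dr":[0,0,0]},{"travel":[0,0,0],"dr":[0,0,0]},{"travel":[0,0,0],"dr":[0,0,0]},{"travel":[0,0,0],"dr":[0,0,0]},{"travel":[0,0,0],"dr":[0,0,0]},{"travel":[0,0,0],"dr":[0,0,0]},{"travel":[0,0,0],"dr":[0,0,0]},{"travel":[0,0,0],"dr":[0,0,0]}]' 0 20
```

```text
clock: 13.6
ee_pos: [0.5316, 0.1263, 0.1128]
tcp_rot: [[0.003, 1.0, -0.001], [1.0, -0.003, 0.0], [-0.0, -0.001, -1.0]]
force: [0.0, -0.3, -0.7]
width: 0.0883
grip_force: 0.0
clock: 14.4
ee_pos: [0.5318, 0.1263, 0.1133]
tcp_rot: [[0.003, 1.0, 0.0], [1.0, -0.003, -0.0], [-0.0, 0.0, -1.0]]
force: [-0.2, 0.5, -0.3]
width: 0.0425
grip_force: 20.1
```

Gripped on the 44 mm collar. Lifting straight up.

```bash
python3 -m creep '[{"travel":[0,0,0.01],"dr":[0,0,0]},{"travel":[0,0,0.03],"dr":[0,0,0]},{"travel":[0,0,0.07],"dr":[0,0,0]},{"travel":[0,0,0.12],"dr":[0,0,0]},{"travel":[0,0,0.18],"dr":[0,0,0]},{"travel":[0,0,0.24],"dr":[0,0,0]},{"travel":[0,0,0.3],"dr":[0,0,0]},{"travel":[0,0,0.36],"dr":[0,0,0]}]'; python3 -m creep '[{"travel":[0,0,0.06],"dr":[0,0,0]},{"travel":[0,0,0.12],"dr":[0,0,0]},{"travel":[0,0,0.16],"dr":[0,0,0]},{"travel":[0,0,0.16],"dr":[0,0,0]},{"travel":[0,0,0.16],"dr":[0,0,0]},{"travel":[0,0,0.16],"dr":[0,0,0]}]'; python3 m.py 10
python3 - <<'E'
import cv2
cv2.imwrite("pics/c10.png",cv2.resize(cv2.imread("pics/scene_10.png")[150:300,230:400],None,fx=4,fy=4))
E
```

```text
clock: 15.2
ee_pos: [0.5317, 0.1264, 0.2047]
tcp_rot: [[0.002, 1.0, 0.001], [1.0, -0.002, 0.0], [0.0, 0.001, -1.0]]
force: [0.2, -0.0, -1.6]
width: 0.0424
grip_force: 20.1
clock: 15.8
ee_pos: [0.5314, 0.1263, 0.2425]
tcp_rot: [[0.003, 1.0, -0.002], [1.0, -0.003, -0.0], [-0.0, -0.002, -1.0]]
force: [-0.1, 0.1, -1.1]
width: 0.0427
grip_force: 20.1
[0.5314 0.1263 0.2425] [-0.1  0.1 -1.1]
top plate 39 z at axis 0.2345 slope [0.016 0.039] circ [0.5225 0.1115] 0.0561
scene plate 173 z at axis 0.2331 slope [-0.03  -0.015] circ [0.5367 0.123 ] 0.0651
```

View pics/c10.png

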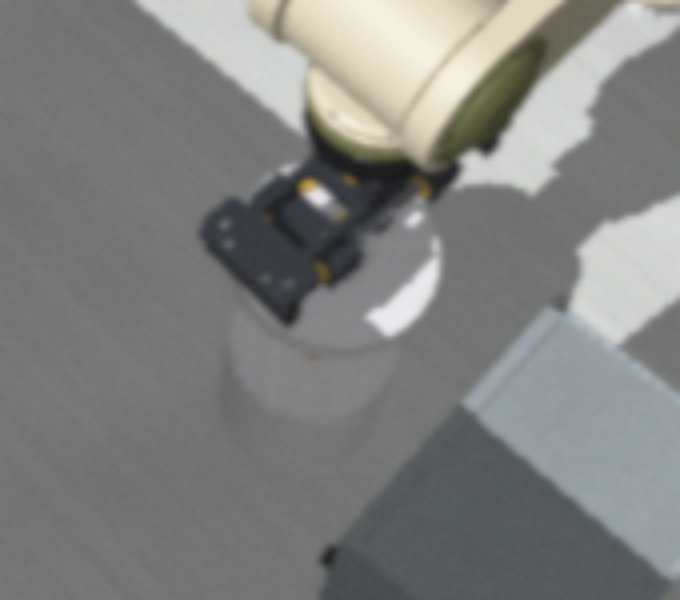

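The crop shows the outer lid held level at (345,270). The inner lid is still seated on the tin below, with its peg tip at (312,355), and the door is shut. Handing in.

```bash
python3 -c "
from bench import r
print(r.close_job())"
```

```text
the job is handed in; nothing more can be done
None
```

I handed the job in at about 16 s on the robot's clock: the door is shut on its catch, the inner lid is seated in the tin, and the outer lid is held level above the peg; the hand-in gave no verdict.

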